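# Close the denture flask with its pinned cover plate

### The job

Slide the aluminium cover plate out from under the clear roof of its rack, set it lying squarely on the green pad and let go of it. Then take it again, carry it level to the brass flask and lower it gently so that both guide pins enter its holes together and it lies fully home, flat on the flask; either way round will do. Do not force or drop it, and leave the bottle, bowl and jar where they are.

Things in the scene. Friction and masses are not known exactly. Their poses are not given: they have to be found in the camera images.
- cover: Loose aluminium plate, 150 (x) x 100 (y) x 10 mm, about 0.45 kg, same after a half turn. Origin: centre of its underside; z up. 13 mm through holes at (55,35) and (-55,-35) mm. On top: black bridge handle along y at the middle; red lugs at x = 67 and -67 mm. Starts flat on the rack's board, handle and +x lug under the roof, -x lug outside; x about along the rack's.
- handle (a point): Centre of the bridge handle's bar, 47 mm above the plate's underside, x = y = 0. Bar 70 mm long along the plate's y, 12 mm thick (x), 14 mm high, on two 10 mm posts at y = 30 and -30 mm. The plate balances here. 54 mm free between the bar and each lug.
- lug (a point): Grip point on the red lug at the plate's -x end (the one outside the roof at the start), 67 mm from the plate's centre and 38 mm above its underside. The lug is 14 x 14 mm, rising 40 mm above the plate's top; free on both y sides.
- hole0 (a point): Centre of the plate's hole at (+55,+35) mm, at the underside.
- hole1 (a point): Centre of the plate's hole at (-55,-35) mm, at the underside.
- rack: Fixed rack: grey board 200 mm wide (y), 8 mm thick, x = -95 to 210 mm. Origin: on the bench under the green pad's centre; x points in under the roof, away from the robot. Clear roof with blue edges over x = 105 to 205 mm, underside 72, top 78 mm above the bench, 10 mm above the plate's handle; white 10 mm side walls at y = 95 and -95 mm; front and back open.
- pad (a point): Centre of the green pad, on the board's top face (8 mm above the bench). The pad is a flat green rectangle flush with the board, 170 (x) x 120 (y) mm, 10 mm larger than the plate on every side; axes as the rack's. The plate slides freely onto it, no step.
- flask: Fixed lower half of the flask, a brass block 160 (x) x 110 (y) mm on a dark 190 x 140 x 10 mm foot, its flat top 45 mm above the bench. Origin: on the bench under its centre; z up. Two steel guide pins, 10 mm diameter, stand on its top at (+55,+35) and (-55,-35) mm, 27 mm tall, the last 9 mm tapered to a 5 mm tip.
- seat (a point): Centre of the flask's flat top, 45 mm above the bench: where the centre of the plate's underside comes to lie when it is home. Axes as the flask's.
- pin0 (a point): Tip of the guide pin at (+55,+35) mm, 72 mm above the bench.
- pin1 (a point): Tip of the guide pin at (-55,-35) mm, 72 mm above the bench.
- resin_bottle: Amber bottle with white cap, 56 mm across, 130 mm tall, to be left alone. Origin: centre of its underside.
- mixing_bowl: Green mixing bowl, 90 mm across, 45 mm tall, to be left alone. Origin: centre of its underside.
- powder_jar: Small blue jar with white lid, 54 mm across, 55 mm tall, to be left alone. Origin: centre of its underside.
Mind the look-alikes: they are no part of the job. Leave any purple look-alike of the flask alone. What is shaped like the cover but pink is not meant.

How it is judged:
On the way, in this order (a step that is already met when the one before it is completed fails the run):
1. the plate lies squarely on the green pad, at rest and released (x of cover in the frame of pad between -0.015 and 0.015 m and y of cover in the frame of pad between -0.015 and 0.015 m and z of cover in the frame of pad below 0.003 m and angle between the x axis of cover and the x axis of rack, either way round below 0.15 rad and contact force between the fingers and cover below 0.1 N and linear speed of cover below 0.01 m/s), for 0.2 s.
2. the plate is held up level over the flask, clear of the pins (height (world z) of cover above 0.072 m and horizontal distance between cover and seat below 0.04 m and angle between cover's own z axis and vertical below 0.15 rad), for 0.1 s.
At the end, for the whole second after the job is handed in: The cover plate lies at rest and released on the flask, both pins through its holes: underside within 3 mm of the flask's top, centre within 4 mm, turned less than 0.06 rad (either way round), tilted less than 0.03 rad (z of cover in the frame of seat between -0.003 and 0.003 m and horizontal distance between cover and seat below 0.004 m and angle between the x axis of cover and the x axis of flask, either way round below 0.06 rad and angle between cover's own z axis and vertical below 0.03 rad and linear speed of cover below 0.01 m/s and contact force between the fingers and cover below 0.1 N); the robot touches nothing.
It fails at once if the plate is forced against the flask (contact over 40 N) (contact force between cover and flask above 40 N).
It fails at once if the plate is dropped: it comes down onto the flask faster than 0.3 m/s (linear speed of cover above 0.3 m/s and z of cover in the frame of seat below 0.024 m and horizontal distance between cover and seat below 0.03 m).
It fails at once if the plate is tipped more than 0.35 rad from level (angle between cover's own z axis and vertical above 0.35 rad).
It fails at once if the bottle, the bowl or the jar is moved more than 30 mm (distance of any of resin_bottle, mixing_bowl, powder_jar from where it was at the start of the episode above 0.03 m).
It also fails if it takes over 64 s, if anything falls off the work surface, if the arm or the gripper's body presses on something with over 40 N, if the wrist force passes 120 N, or if a joint passes its speed limit or range.

### The arm

A 6-joint arm with a two-finger parallel gripper is mounted at the origin on the work surface. World frame = base frame: x ahead of the robot, y to its left, z up, the work surface at z = 0. Lengths are in m, angles in rad, forces in N, time in s.
With the tool pointing down it reaches from about 0.375 to 0.9 m from the base axis. Payload 3.1 kg.
Tool frame: the origin (TCP) lies between the finger pads; the fingertips stand 11 mm ahead of it and the grasp point (between the pads) lies 8 mm behind it; z points along the fingers, y is the direction in which the jaws open and shut (so a half turn about z gives the same grasp; the last joint's range is limited). The gripper opens to 85 mm and grips with 20 to 120 N. Pads are 22 mm wide; open, the fingers measure 114 mm over their backs; the gripper's body (76 mm by 85 mm) begins 54 mm behind the grasp point. The pads swing forward as they close: fully open they stand 13 mm farther back than shut.
Start: joints at [-1.393, 0.527, 1.433, -0, 1.181, -0.178], TCP at [0.218, -0.586, 0.242] pointing down, gripper open.
Joint ranges: [-3.08, 3.08], [-0.75, 2.2], [0.22, 2.44], [-1.43, 4.57], [0, 2.65], [-2.85, 2.85]. Speed limits (rad/s): [2.79, 2.79, 3.14, 3.14, 3.14, 3.14].

### API

Orientations are given as a unit quaternion [w, x, y, z].
In Python, from workcell import arm gives the robot as it stands.
- The arm moves only by the tool send_rows, never from a script. Its argument "series" is a list that holds one entry, the list of rows, each a list of 5 numbers: the opening, from 0 (shut) to 1 (fully open), then the shift along the world's x, y, z in cm, then the turn about the world's z in rad. A call has 1 to 8 rows; each row is the pose to reach, as a shift and turn from the pose measured when the call began; what a row does not reach only later rows make up. A row lasts 1/12 s, in which the tool goes at most 41.7 mm and 7.16 degrees, less where a joint would pass 70% of its speed; a pose out of reach is approached as far as the arm can. A call with a gripper value outside its range is refused whole. The fingers move at their own pace and stop on an object; the grip force is fixed at half the most. Time passes only in rows, so rows that repeat a pose let the fingers close. It gives the time, the measured TCP pose, the force and the opening at its end, in the units of the state.
- arm.get_obs(): the state, without advancing time (a new reading comes with each control period).
- arm.capture(name): name is "scene" or "side" or "wrist"; returns a dict with "img" (400x640x3 uint8, blue, green, red), "K" (3x3 intrinsics, pixels), "rvec" (rotation vector, rad) and "tvec" (3), from world to camera coordinates, as OpenCV has them. Camera axes: x right, y down, z forward; pixel columns grow to the right and rows downward; lengths in m; the calibration is good to about 2 mm. A picture is of the moment at which its call begins. There is no depth.
- arm.hand_in(): hands the job in, once; it reports no verdict.
The state is a dict: "clock": time; "q": joint angles; "dq": joint speeds; "tau": joint torques, N m; "ee_pos": TCP position; "tool_rot": TCP orientation; "ft_force": force on the tool from outside, world axes, zero at the start; "torque": the same for the moment, N m; "opening": opening from 0.0 (shut) to 1.0 (fully open).
Only numpy, scipy, OpenCV 4.12 (cv2) and the standard library are available. Lean on these libraries where they do the work, as an engineer would, in place of code of your own. Each camera call takes 0.05 s, during which the arm holds its last target.

## Working session

There is one attempt and no reset: what is moved stays moved. The work goes in short steps, Python scripts to look and compute and a tool call to move; the robot and the scene stay as the last step left them, time stands still between calls to the robot, and variables do not carry over. Pictures are saved under pics/ and viewed, and the job is handed in when it is done.

Besides the shell and the picture viewer there is one more tool, called after "Call:" as name(argument=value, ...), one argument or row to a line, values as JSON. send_rows: Moves the arm, as the interface text tells. Its arguments: {"type":"object","properties":{"series":{"type":"array","items":{"type":"array","items":{"type":"array","items":{"type":"number"}}}}},"required":["series"]}

```bash
mkdir -p pics; ls
python3 - <<'E'
from workcell import arm
import cv2
o=arm.get_obs();print({k:(v if not hasattr(v,'round') else v) for k,v in o.items()})
for n in ["scene","side","wrist"]:
    c=arm.capture(n);cv2.imwrite(f"pics/{n}0.png",c["img"]);print(n,c["K"],c["rvec"],c["tvec"])
E
```

```text
pics
{'clock': 0.0, 'q': array([-1.39248207e+00,  5.28443694e-01,  1.43393725e+00,  1.86017018e-05,
        1.18139596e+00, -1.78462161e-01]), 'dq': array([2.70066478e-03, 2.04087669e-03, 2.66136736e-04, 1.10147698e-03,
       1.61843051e-03, 3.62462589e-05]), 'tau': array([ 2.73614978e-04, -4.42347765e+01, -1.78023773e+01, -3.12276616e-04,
        8.46066599e-03, -2.46187071e-07]), 'ee_pos': array([ 0.21821142, -0.58491341,  0.24133629]), 'tool_rot': array([-1.09212700e-03,  9.84131015e-01,  1.77439999e-01,  8.68146663e-06]), 'ft_force': array([-0.79345232, -0.60859733,  0.61077722]), 'torque': array([-0.01505964,  0.00925839,  0.03225109]), 'opening': 0.9998469879530708}
scene [[416.014111     0.         312.39575922]
 [  0.         416.014111   196.67911064]
 [  0.           0.           1.        ]] [ 0.88151289  2.28658237 -1.28073718] [ 0.48159436 -0.08015685  1.60303189]
side [[474.61755526   0.         327.47403667]
 [  0.         474.61755526 197.85789072]
 [  0.           0.           1.        ]] [ 0.10048395 -2.69497482  1.58637343] [0.55902218 0.14958395 1.16540278]
wrist [[331.6845648    0.         318.12564495]
 [  0.         331.6845648  202.50958914]
 [  0.           0.           1.        ]] [-2.34597537  1.62739289  0.2746052 ] [-0.62400439 -0.04264067  0.37981866]
```

View pics/scene0.png

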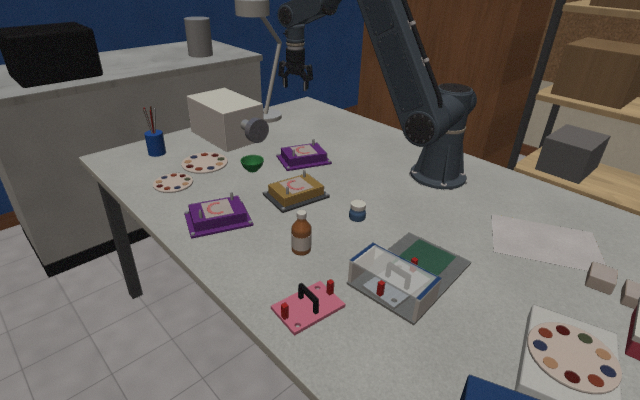

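View pics/side0.png

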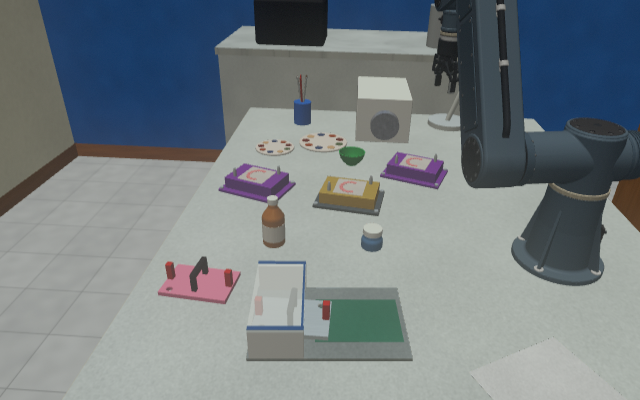

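View pics/wrist0.png

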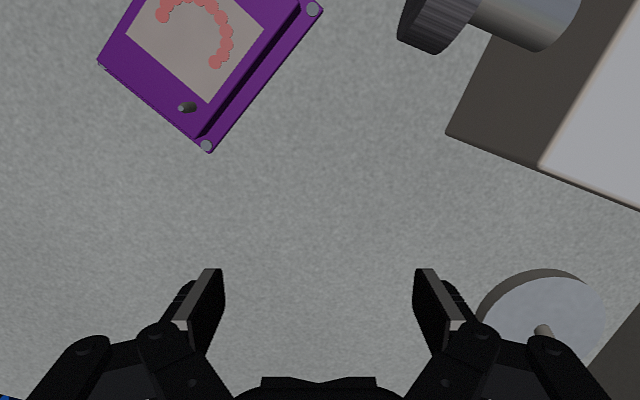

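```bash
cat > h.py <<'E'
from workcell import arm
import cv2, numpy as np
def ray(c,uv):
    R,_=cv2.Rodrigues(np.array(c["rvec"],float)); t=np.array(c["tvec"],float).ravel()
    d=R.T@np.linalg.solve(c["K"],np.array([uv[0],uv[1],1.]))
    return -R.T@t, d
def onz(c,uv,z):
    o,d=ray(c,uv); return o+d*(z-o[2])/d[2]
def tri(obs):
    A=np.zeros((3,3));b=np.zeros(3)
    for c,uv in obs:
        o,d=ray(c,uv);d=d/np.linalg.norm(d);P=np.eye(3)-np.outer(d,d);A+=P;b+=P@o
    p=np.linalg.solve(A,b)
    return p
def proj(c,p):
    q,_=cv2.projectPoints(np.array([p],float),np.array(c["rvec"],float),np.array(c["tvec"],float),c["K"],None);return q.ravel()
def blobs(img,lo,hi,amin=30,roi=None):
    h=cv2.cvtColor(img,cv2.COLOR_BGR2HSV);m=cv2.inRange(h,np.array(lo),np.array(hi))
    if roi: 
        k=np.zeros_like(m);k[roi[1]:roi[3],roi[0]:roi[2]]=255;m&=k
    cs,_=cv2.findContours(m,cv2.RETR_EXTERNAL,cv2.CHAIN_APPROX_NONE)
    return sorted([c for c in cs if cv2.contourArea(c)>=amin],key=cv2.contourArea,reverse=True),m
E
python3 - <<'E'
from h import *
for n in ["scene","side"]:
    im=cv2.imread(f"pics/{n}0.png")
    for nm,lo,hi in [("green",(60,60,40),(95,255,140)),("red",(0,150,60),(6,255,255)),("brass",(15,90,60),(28,255,255)),("purp",(135,120,40),(155,255,255)),("white",(0,0,150),(180,40,255))]:
        cs,_=blobs(im,lo,hi)
        for c in cs[:5]:
            M=cv2.moments(c);x,y,w,h=cv2.boundingRect(c);print(n,nm,cv2.contourArea(c),M['m10']/M['m00'],M['m01']/M['m00'],x,y,w,h)
    if n=="scene": crop=[(240,140,350,220),(340,210,480,320)]
    else: crop=[(300,160,400,220),(240,250,420,370)]
    for i,(a,b,c,d) in enumerate(crop):
        cv2.imwrite(f"pics/{n}_c{i}.png",cv2.resize(im[b:d,a:c],None,fx=4 if i else 6,fy=4 if i else 6,interpolation=cv2.INTER_CUBIC))
E
```

```text
scene green 931.0 428.3865019692087 256.5995345506624 400 240 55 36
scene green 260.5 251.7415227127319 162.25783749200255 241 155 23 17
scene red 86.5 571.5838150289018 376.90751445086704 565 372 14 11
scene red 63.5 283.92913385826773 310.1916010498687 281 303 7 16
scene red 61.0 329.5027322404371 286.672131147541 327 280 6 15
scene red 58.0 380.0603448275862 288.0718390804597 377 281 8 15
scene red 56.0 562.4196428571429 330.41964285714283 556 327 13 8
scene brass 8546.0 597.8031047663624 57.51209142678836 535 0 105 124
scene brass 709.0 295.17395392571694 191.96403385049365 268 174 56 33
scene brass 369.5 578.6761389264772 191.19576003608478 514 167 126 48
scene purp 1235.5 216.3972750573317 219.68690138945092 185 197 67 41
scene purp 643.0 302.2034733022291 159.03162260238466 277 143 54 28
scene white 16808.5 455.0195436832555 223.2099334662026 269 98 371 248
scene white 8614.5 580.224331069708 353.5796428502331 520 289 120 111
scene white 6647.0 369.36946492151844 356.1430971365528 298 296 134 104
scene white 6197.5 178.90482721527496 177.93465106897943 80 130 222 105
scene white 5101.0 247.35666209240017 266.38861661112196 180 219 128 86
side green 2817.0 364.25032540527747 321.2008046385043 315 300 89 42
side green 278.5 351.4548174745661 153.78096947935367 339 147 26 17
side brass 898.5 347.8174735670562 194.9013170098312 319 177 60 32
side purp 104.5 433.6714513556619 166.5773524720893 426 160 17 13
side white 146172.5 303.6230811769199 278.27377356661935 0 108 640 292
side white 2784.0 347.17241379310343 41.40577107279693 217 27 220 28
side white 1093.5 383.24035970126505 88.18381344307271 358 76 54 25
side white 156.5 531.6038338658147 125.34717784877529 524 119 20 13
```

View pics/scene_c0.png

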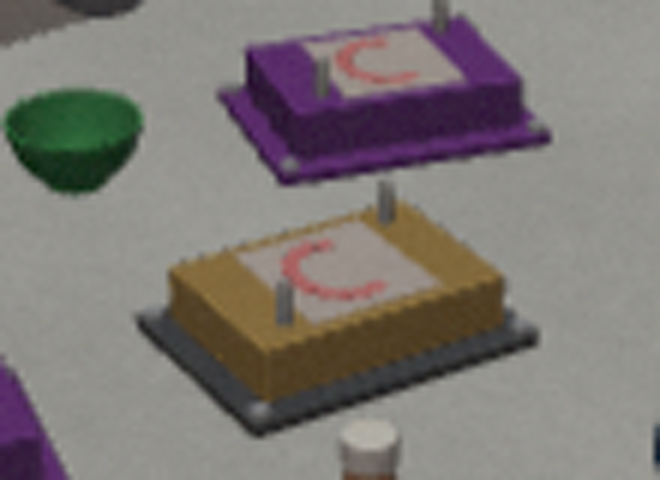

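View pics/scene_c1.png

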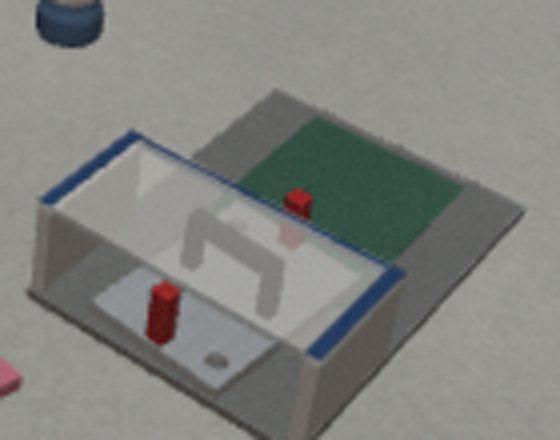

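View pics/side_c0.png

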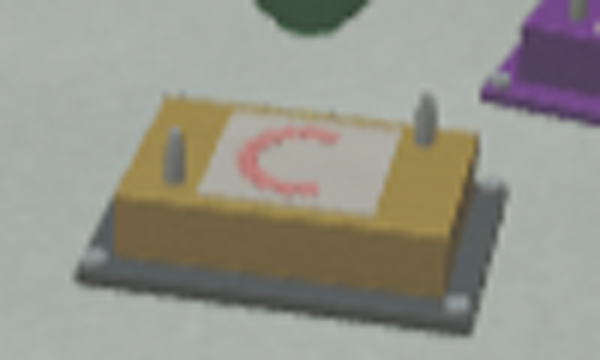

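View pics/side_c1.png

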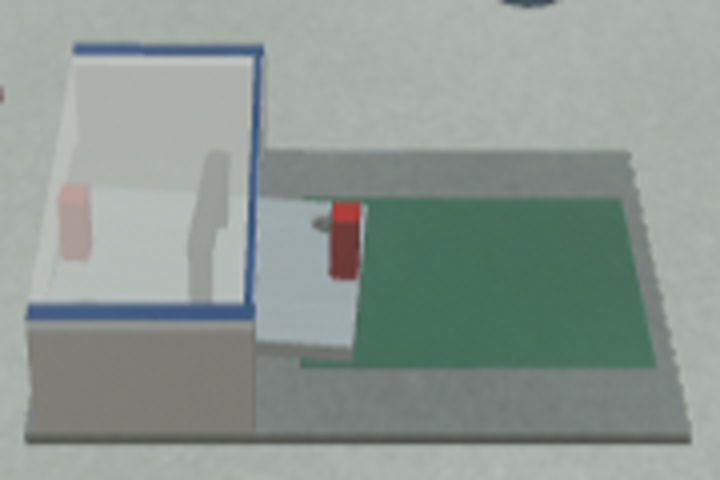

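```bash
cat > m1.py <<'E'
from h import *
S={"K":0}
cs=arm.capture("scene");cd=arm.capture("side")
f=lambda uv,off,s:(off[0]+(uv[0]+.5)/s-.5,off[1]+(uv[1]+.5)/s-.5)
s1=lambda *uv:f(uv,(340,210),4); d1=lambda *uv:f(uv,(240,250),4)
s0=lambda *uv:f(uv,(240,140),6); d0=lambda *uv:f(uv,(300,160),6)
print("pad side");
for p in [(622,198),(656,367),(301,367),(303,197)]: print(onz(cd,d1(*p),.008))
print("board side", [onz(cd,d1(*p),.008) for p in [(630,151),(690,434),(27,434)]])
print("pad scene")
for p in [(318,117),(463,184)]: print(onz(cs,s1(*p),.008))
print("board scene",[onz(cs,s1(*p),.008) for p in [(276,91),(524,210),(28,292)]])
print("lug top",tri([(cd,d1(345,211)),(cs,s1(299,195))]))
print("lug far top",onz(cs,s1(166,287),.058),onz(cd,d1(74,188),.058))
print("bar ends top scene",[onz(cs,s1(*p),.062) for p in [(197,210),(276,260)]])
print("pins",tri([(cd,d0(427,95)),(cs,s0(387,183))]),tri([(cd,d0(176,128)),(cs,s0(285,282))]))
print("flask top scene",[onz(cs,s0(*p),.045) for p in [(170,270),(400,203),(505,280),(268,350)]])
print("flask top side",[onz(cd,d0(*p),.045) for p in [(165,97),(478,132),(448,235),(116,197)]])
E
python3 m1.py
```

```text
pad side
[0.40402569 0.19210361 0.008     ]
[0.39532192 0.31178162 0.008     ]
[0.56420858 0.32578905 0.008     ]
[0.57335603 0.20600542 0.008     ]
board side [array([0.39719213, 0.15288965, 0.008     ]), array([0.38291971, 0.35186023, 0.008     ]), array([0.68480311, 0.37650367, 0.008     ])]
pad scene
[0.40371884 0.1951966  0.008     ]
[0.39252116 0.30951751 0.008     ]
board scene [array([0.40017425, 0.15460235, 0.008     ]), array([0.38600104, 0.35293456, 0.008     ]), array([0.7034292 , 0.18062847, 0.008     ])]
lug top [0.54763652 0.27148529 0.05861891]
lug far top [0.67959893 0.26828947 0.058     ] [0.68181189 0.26632855 0.058     ]
bar ends top scene [array([0.61255361, 0.23847623, 0.062     ]), array([0.61364217, 0.30052536, 0.062     ])]
pins [ 0.45204733 -0.26585311  0.07342272] [ 0.57134229 -0.21614312  0.0734812 ]
flask top scene [array([ 0.58147573, -0.30697613,  0.045     ]), array([ 0.42686491, -0.28188966,  0.045     ]), array([ 0.4443109 , -0.17302356,  0.045     ]), array([ 0.59532213, -0.2021281 ,  0.045     ])]
flask top side [array([ 0.58142924, -0.30757804,  0.045     ]), array([ 0.42460595, -0.28501846,  0.045     ]), array([ 0.44202244, -0.1781474 ,  0.045     ]), array([ 0.59782072, -0.19937645,  0.045     ])]
```

```bash
cat > m2.py <<'E'
from h import *
cs=arm.capture("scene");cd=arm.capture("side")
print("bottle cap top",tri([(cs,(301,215)),(cd,(272,201))]))
print("bottle base",onz(cs,(302,251),0),onz(cd,(273,243),0))
print("jar",onz(cs,(357,218),0),onz(cd,(372,246),0), tri([(cs,(357.5,205)),(cd,(372.5,229))]))
print("bowl",tri([(cs,(252,159)),(cd,(352,151))]))
print("pink", onz(cs,(308,305),0))
o=arm.get_obs();print(o["clock"],o["ee_pos"])
E
python3 m2.py
```

```text
bottle cap top [ 0.69682157 -0.00526629  0.12089678]
bottle base [ 6.96869412e-01 -3.37473193e-05  0.00000000e+00] [ 0.69826501 -0.00306211  0.        ]
jar [ 0.45117954 -0.00956222  0.        ] [ 0.4485567  -0.01306646  0.        ] [ 0.45101213 -0.01278532  0.04948634]
bowl [ 0.50914503 -0.50009157  0.04742104]
pink [8.24881290e-01 1.66408271e-01 1.11022302e-16]
0.35 [ 0.21829516 -0.58545587  0.24205975]
```

Call:
send_rows(
  series=[
    [[1,3,3,0,-0.1],[1,6,6,0,-0.2],[1,9,9,0,-0.3],[1,12,12,0,-0.39],[1,15,15,0,-0.39],[1,18,18,0,-0.39],[1,20,21,0,-0.39],[1,23,24,0,-0.39]],
  ],
)

```text
clock: 1.02
ee_pos: [0.4481, -0.3437, 0.2421]
tool_rot: [-0.001, 1.0, -0.017, -0.0]
ft_force: [0.1, -0.1, 1.2]
opening: 0.999
```

Call:
send_rows(
  series=[
    [[1,1,4,0,0],[1,2,8,0,0],[1,3,12,0,0],[1,4,16,0,0],[1,5,20,0,0],[1,6,24,0,0],[1,7,28,0,0],[1,8,32,0,0]],
  ],
)

```text
clock: 1.68
ee_pos: [0.5283, -0.0217, 0.2423]
tool_rot: [-0.001, 1.0, -0.017, -0.0]
ft_force: [1.0, -0.2, 0.3]
opening: 0.997
```

Call:
send_rows(
  series=[
    [[1,0.3,4,-1,0],[1,0.6,8,-2,0],[1,0.9,12,-3,0],[1,1.2,16,-4,0],[1,1.5,20,-5,0],[1,1.8,24,-6,0],[1,1.9,27.5,-7.5,0],[1,1.9,29.3,-9,0]],
  ],
)

```text
clock: 2.35
ee_pos: [0.5476, 0.2757, 0.1523]
tool_rot: [-0.002, 1.0, -0.015, 0.001]
ft_force: [-0.6, 0.0, -0.8]
opening: 1.0
```

```bash
cat > look.py <<'E'
import sys
from h import *
for n in sys.argv[2:]:
    c=arm.capture(n);np.save(f"pics/{n}{sys.argv[1]}.npy",c,allow_pickle=True);cv2.imwrite(f"pics/{n}{sys.argv[1]}.png",c["img"])
    x=[(380,220,460,280),0][1]
o=arm.get_obs();print(o["clock"],o["ee_pos"],o["tool_rot"],o["ft_force"],o["opening"])
E
python3 look.py 1 wrist
```

```text
2.4 [0.54548087 0.2767772  0.14895116] [-0.00138578  0.99989048 -0.01464462 -0.00162261] [ 0.25542152  0.62002181 -1.50345083] 0.9953880215930099
```

View pics/wrist1.png

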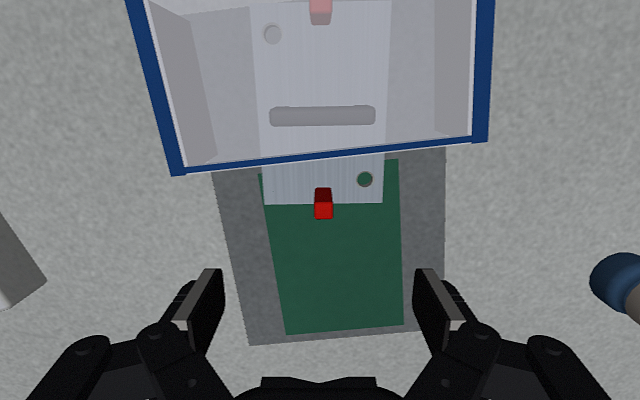

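Run:
```python
from h import *
c=np.load("pics/wrist1.npy",allow_pickle=True).item()
cs,m=blobs(c["img"],(0,150,150),(8,255,255))
for k in cs: M=cv2.moments(k);print(M['m10']/M['m00'],M['m01']/M['m00'],cv2.boundingRect(k))
print("lug",onz(c,(323.5,212),.058))
print("far lug",onz(c,(320,18),.058) )
print("bar",onz(c,(271,115),.062),onz(c,(375,115),.062))
print("plate corners",[onz(c,p,.018) for p in [(264,205),(383,203)]])
print("hole",onz(c,(365,179),.018),onz(c,(272,34),.018))
print("pad",[onz(c,p,.008) for p in [(286,334),(403,324),(398,158)]])
```

```text
322.74416854778025 210.0933032355154 (315, 203, 17, 16)
lug [0.54681799 0.2721805  0.058     ]
far lug [0.67184776 0.27126128 0.058     ]
bar [0.61635249 0.30454842 0.062     ] [0.6143747  0.23726237 0.062     ]
plate corners [array([0.53956688, 0.32232067, 0.018     ]), array([0.53844498, 0.22146431, 0.018     ])]
hole [0.55987533 0.23703314 0.018     ] [0.66977918 0.30577413 0.018     ]
pad [array([0.39665937, 0.31328107, 0.008     ]), array([0.40563761, 0.19507615, 0.008     ]), array([0.57457258, 0.20829774, 0.008     ])]
```

Call:
send_rows(
  series=[
    [[1,0.1,-0.4,-3,0],[1,0.1,-0.4,-6,0],[1,0.1,-0.4,-8,0],[1,0.1,-0.4,-9.5,0],[1,0.1,-0.4,-10.5,0],[1,0.1,-0.4,-11.2,0],[1,0.1,-0.4,-11.2,0]],
  ],
)

```text
clock: 2.98
ee_pos: [0.546, 0.2723, 0.0359]
tool_rot: [-0.001, 1.0, -0.015, -0.003]
ft_force: [-0.2, -0.5, 0.1]
opening: 1.0
```

```bash
python3 look.py 2 wrist side; python3 -c "
import cv2
i=cv2.imread('pics/side2.png')[240:370,230:430];cv2.imwrite('pics/side2c.png',cv2.resize(i,None,fx=4,fy=4))"
```

```text
3.0833 [0.54708541 0.27277327 0.03755251] [-0.00154537  0.99988979 -0.01472628 -0.00107464] [ 0.05744684 -0.29084625  0.99877988] 0.9997386867020603
```

View pics/wrist2.png

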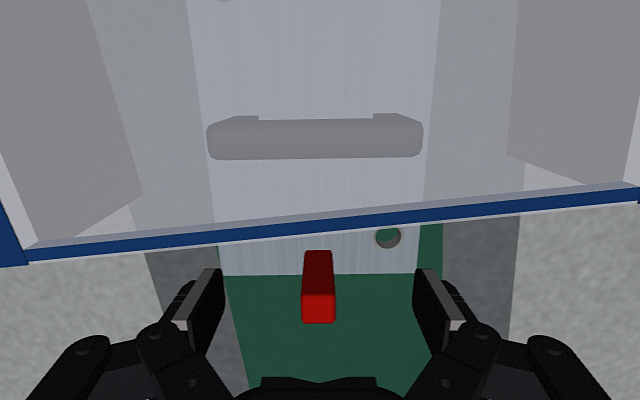

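View pics/side2c.png

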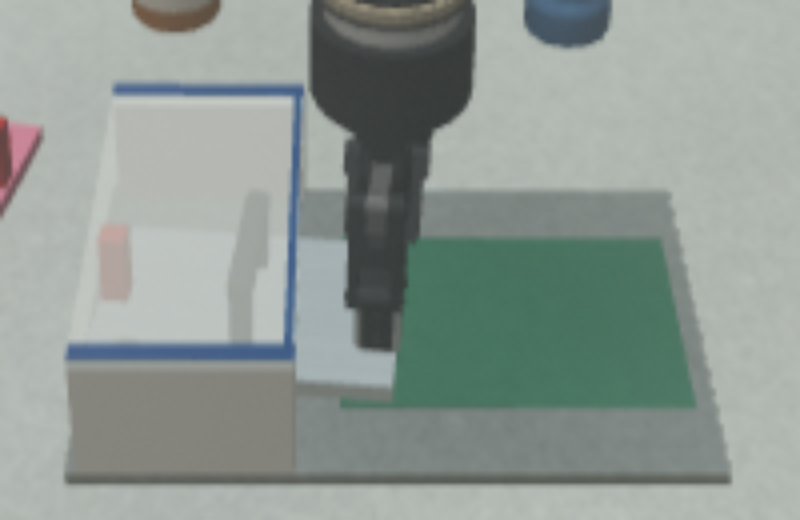

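Call:
send_rows(
  series=[
    [[0,0,0,0,0],[0,0,0,0,0],[0,0,0,0,0],[0,0,0,0,0],[0,0,0,0,0],[0,0,0,0,0],[0,0,0,0,0],[0,0,0,0,0]],
  ],
)

```text
clock: 3.75
ee_pos: [0.5473, 0.2729, 0.038]
tool_rot: [-0.002, 1.0, -0.015, -0.001]
ft_force: [-1.0, 0.5, 3.6]
opening: 0.153
```

Call:
send_rows(
  series=[
    [[0,-0.6,-0.1,0,0],[0,-1.5,-0.2,0,0],[0,-2.5,-0.35,0,0.02],[0,-3.5,-0.5,0,0.03],[0,-4.5,-0.65,0,0.04],[0,-5.5,-0.8,0,0.05],[0,-6.5,-0.9,0,0.06],[0,-7,-1,0,0.06]],
  ],
)

```text
clock: 4.42
ee_pos: [0.4754, 0.2627, 0.038]
tool_rot: [-0.001, 1.0, 0.016, -0.001]
ft_force: [1.6, 0.8, -1.1]
opening: 0.153
```

Call:
send_rows(
  series=[
    [[0,-1,-0.1,0,0.01],[0,-2,-0.3,0,0.02],[0,-3,-0.4,0,0.03],[0,-4,-0.55,0,0.04],[0,-5,-0.7,0,0.045],[0,-5.7,-0.8,0,0.045],[0,-5.9,-0.8,0,0.045],[0,-5.9,-0.8,0,0.045]],
  ],
)

```text
clock: 5.08
ee_pos: [0.4144, 0.2544, 0.0379]
tool_rot: [-0.001, 0.999, 0.038, -0.003]
ft_force: [-1.8, 0.9, 2.0]
opening: 0.152
```

```bash
python3 look.py 3 wrist scene side
```

```text
5.2333 [0.41441325 0.25442121 0.03793397] [-9.61447163e-04  9.99261370e-01  3.82437793e-02 -3.63371907e-03] [-4.70522344  1.21750074  4.19903513] 0.14872857156654776
```

View pics/wrist3.png

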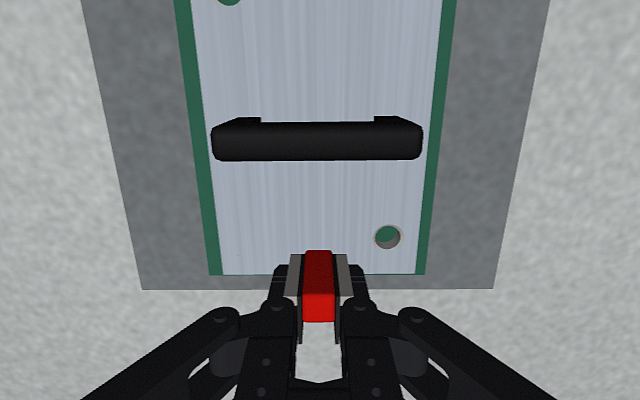

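View pics/side3.png

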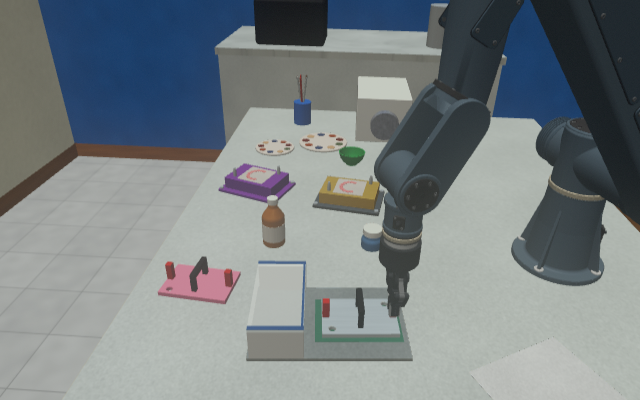

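Run:
```python
from h import *
c=np.load("pics/wrist3.npy",allow_pickle=True).item()
a=onz(c,(223,274),.018);b=onz(c,(414,273),.018)
print("plate edge front",a,b,"bottom of board",onz(c,(142,290),.008),onz(c,(493,289),.008), "pad corner",onz(c,(209,275),.008),onz(c,(425,273),.008))
print("bar",onz(c,(212,140),.062),onz(c,(422,140),.062))
print("hole",onz(c,(387.5,237),.018))
d=np.load("pics/side3.npy",allow_pickle=True).item()["img"][280:360,290:420]
cv2.imwrite("pics/side3c.png",cv2.resize(d,None,fx=6,fy=6,interpolation=cv2.INTER_CUBIC))
```

```text
plate edge front [0.40313709 0.30348584 0.018     ] [0.41147952 0.20443804 0.018     ] bottom of board [0.38272226 0.35220598 0.008     ] [0.39885986 0.15439746 0.008     ] pad corner [0.39549186 0.31407536 0.008     ] [0.40611239 0.19458869 0.008     ]
bar [0.48032943 0.29372943 0.062     ] [0.48552832 0.2269208  0.062     ]
hole [0.43084407 0.22120112 0.018     ]
```

View pics/side3c.png

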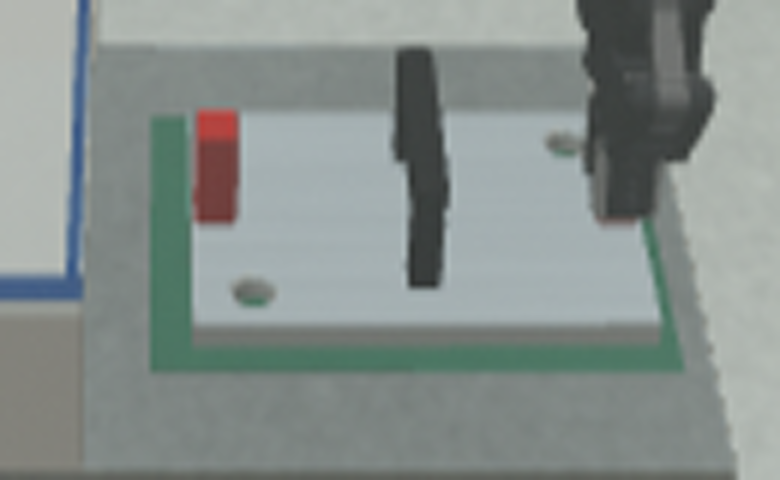

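Call:
send_rows(
  series=[
    [[1,0,0,0,0],[1,0,0,0,0],[1,0,0,0,0],[1,0,0,0,0],[1,0,0,0,0],[1,0,0,1,0],[1,0,0,4,0],[1,0,0,8,0]],
  ],
)

```text
clock: 5.9
ee_pos: [0.4127, 0.2536, 0.1171]
tool_rot: [-0.0, 0.999, 0.038, -0.007]
ft_force: [0.3, -0.0, 1.0]
opening: 0.998
```

Call:
send_rows(
  series=[
    [[1,1,0.1,3,0.12],[1,2,0.2,4,0.24],[1,3,0.3,4,0.36],[1,4,0.4,4,0.48],[1,5,0.5,4,0.6],[1,6,0.6,4,0.72],[1,6.8,0.6,4,0.84],[1,6.8,0.6,4,0.96]],
  ],
)

```text
clock: 6.57
ee_pos: [0.4828, 0.2598, 0.1581]
tool_rot: [0.004, 0.867, 0.498, -0.004]
ft_force: [-0.6, 0.0, 0.6]
opening: 0.997
```

```bash
python3 look.py 4 wrist side
```

```text
6.6667 [0.48088223 0.25959141 0.15773813] [ 0.00315866  0.86888784  0.49496511 -0.00578596] [-0.57668913  0.40386635 -0.32913773] 0.9991657070847243
```

View pics/wrist4.png

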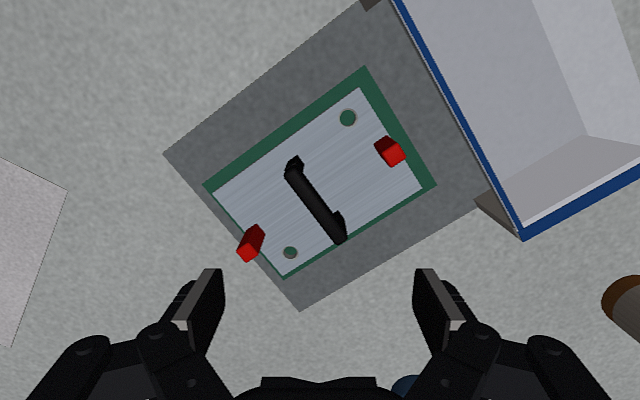

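Run:
```python
from h import *
c=np.load("pics/wrist4.npy",allow_pickle=True).item()
P=lambda l,z:[onz(c,p,z)[:2].round(4) for p in l]
pc=P([(212,193),(360,87),(424,188),(284,278)],.018);print("plate",pc,np.mean(pc,0), np.arctan2(*(pc[1]-pc[0])[::-1]),np.arctan2(*(pc[2]-pc[3])[::-1]))
pp=P([(203,186),(364,66),(436,184)],.008);print("pad",pp,(pp[0]+pp[2])/2)
b=P([(292,165),(340,238)],.062);print("bar",b,np.mean(b,0))
h=P([(347.5,118),(290,253)],.018);print("holes",h,np.mean(h,0))
r=arm.get_obs()["tool_rot"];print(2*np.arctan2(r[2],r[1]))
```

```text
plate [array([0.4034, 0.3035]), array([0.5529, 0.3154]), array([0.5621, 0.2159]), array([0.4115, 0.201 ])] [0.482475 0.25895 ] 0.0794311874455531 0.09861664420018391
pad [array([0.3959, 0.3116]), array([0.5639, 0.3269]), array([0.574 , 0.2095])] [0.48495 0.26055]
bar [array([0.4837, 0.297 ]), array([0.4853, 0.231 ])] [0.4845 0.264 ]
holes [array([0.5335, 0.2999]), array([0.4304, 0.2207])] [0.48195 0.2603 ]
1.0356141073302547
```

Call:
send_rows(
  series=[
    [[0.55,0,0,0,0.12],[0.55,0,0,0,0.24],[0.55,0,0,0,0.36],[0.55,0,0,0,0.48],[0.55,0,0,-1,0.6],[0.55,0,0,-2,0.62],[0.55,0,0,-3,0.62],[0.55,0,0,-3,0.62]],
  ],
)

```text
clock: 7.33
ee_pos: [0.4791, 0.259, 0.1257]
tool_rot: [0.004, 0.678, 0.735, -0.007]
ft_force: [-1.1, 0.9, -0.1]
opening: 0.548
```

```bash
python3 look.py 5 wrist
```

```text
7.3833 [0.47968001 0.25919217 0.12644657] [ 0.00387649  0.67760175  0.73539379 -0.00606774] [0.24424356 0.18943761 0.32972183] 0.5466702352942157
```

View pics/wrist5.png

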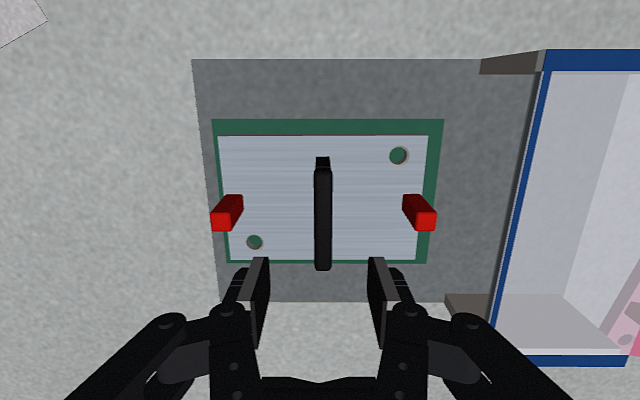

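Call:
send_rows(
  series=[
    [[0.55,0.25,0.1,-2,0],[0.55,0.25,0.1,-4,0],[0.55,0.25,0.1,-6,0],[0.55,0.25,0.1,-7.2,0],[0.55,0.25,0.1,-7.9,0],[0.55,0.25,0.1,-7.9,0]],
  ],
)

```text
clock: 7.88
ee_pos: [0.4815, 0.26, 0.0462]
tool_rot: [0.003, 0.678, 0.735, -0.007]
ft_force: [-0.1, 0.1, -0.1]
opening: 0.553
```

```bash
python3 look.py 6 wrist side;  python3 -c "
import cv2
i=cv2.imread('pics/side6.png')[240:370,260:460];cv2.imwrite('pics/side6c.png',cv2.resize(i,None,fx=4,fy=4))"
```

```text
7.9833 [0.48253398 0.26031822 0.04775895] [ 0.00400795  0.67789617  0.73512356 -0.00583681] [-0.29203476 -0.16316294  0.54078678] 0.5444767300499059
```

View pics/wrist6.png

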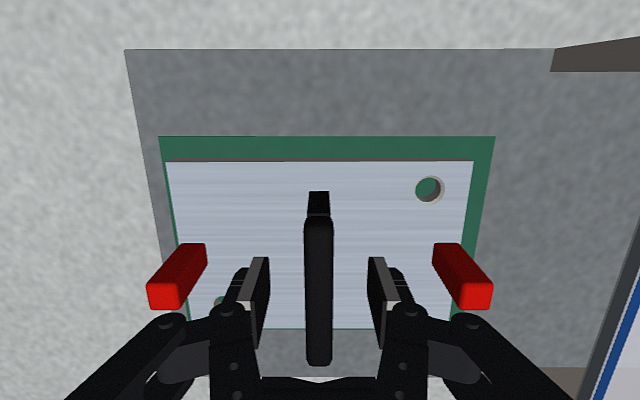

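View pics/side6c.png

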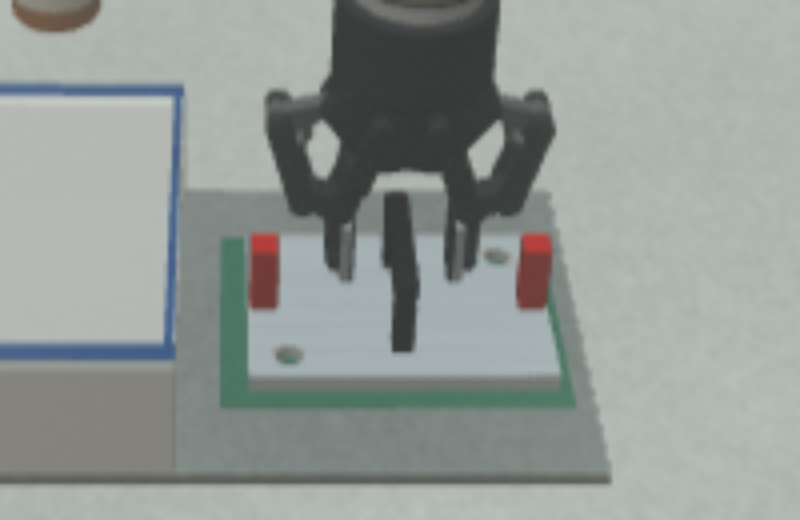

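Call:
send_rows(
  series=[
    [[0,0,0,0,0],[0,0,0,0,0],[0,0,0,0,0],[0,0,0,0,0],[0,0,0,0,0],[0,0,0,0,0]],
  ],
)

```text
clock: 8.48
ee_pos: [0.4828, 0.2605, 0.0488]
tool_rot: [0.004, 0.678, 0.735, -0.005]
ft_force: [-1.8, 0.2, 7.0]
opening: 0.125
```

Call:
send_rows(
  series=[
    [[0,0,0,0.5,0],[0,0,0,1.5,0],[0,0,0,3,0],[0,0,0,5,0],[0,0,0,7,0],[0,0,0,9,0],[0,0,0,10,0],[0,0,0,10,0]],
  ],
)

```text
clock: 9.15
ee_pos: [0.4841, 0.261, 0.1513]
tool_rot: [0.006, 0.678, 0.735, -0.003]
ft_force: [0.1, 0.4, -4.1]
opening: 0.128
```

```bash
python3 look.py 7 wrist side
```

```text
9.25 [0.48237599 0.26033675 0.14868635] [ 0.0042055   0.67795559  0.73507053 -0.00546322] [-0.38578335 -0.45815181 -4.32500722] 0.12986197123805418
```

View pics/wrist7.png

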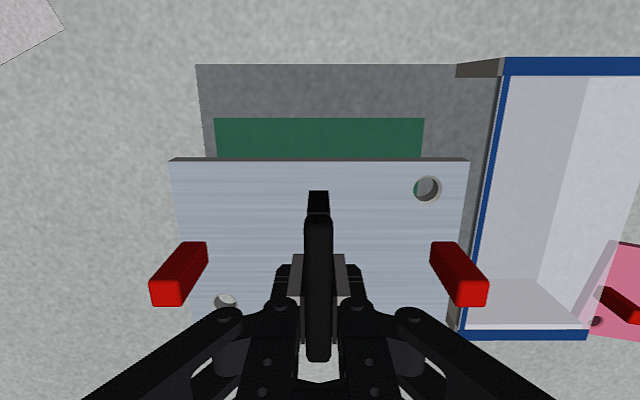

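View pics/side7.png

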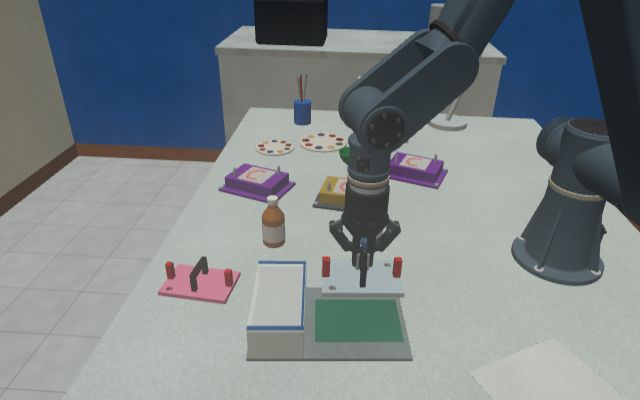

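Call:
send_rows(
  series=[
    [[0,0,-0.8,0.5,0],[0,0,-2.5,1,-0.02],[0,0,-5,1.5,-0.05],[0,0.3,-8,2,-0.08],[0,0.6,-11,2,-0.11],[0,0.9,-14,2,-0.14],[0,1,-17,2,-0.17],[0,1.1,-20,2,-0.2]],
  ],
)

```text
clock: 9.92
ee_pos: [0.4923, 0.0585, 0.1677]
tool_rot: [0.003, 0.748, 0.663, -0.007]
ft_force: [-0.2, -0.2, -3.8]
opening: 0.128
```

Call:
send_rows(
  series=[
    [[0,0.1,-3,0,-0.02],[0,0.1,-6,0,-0.05],[0,0.2,-9,0,-0.05],[0,0.3,-12,0,-0.05],[0,0.4,-15,0,-0.05],[0,0.5,-18,0,-0.05],[0,0.6,-21,0,-0.05],[0,0.7,-24,0,-0.05]],
  ],
)

```text
clock: 10.58
ee_pos: [0.4978, -0.1829, 0.1665]
tool_rot: [0.001, 0.765, 0.644, -0.008]
ft_force: [1.1, -0.1, -4.2]
opening: 0.128
```

Call:
send_rows(
  series=[
    [[0,0,-3,0,0],[0,0,-6,0,0],[0,0,-9,0,0],[0,0,-12,0,0],[0,0,-14.5,0,0],[0,0,-16.5,0,0],[0,0,-17.5,0,0],[0,0,-18,0,0]],
  ],
)

```text
clock: 11.25
ee_pos: [0.4967, -0.3643, 0.1652]
tool_rot: [-0.0, 0.766, 0.643, -0.008]
ft_force: [-0.3, -0.3, -4.4]
opening: 0.125
```

```bash
python3 look.py 8 wrist side
```

```text
11.35 [ 0.49694223 -0.36265464  0.16550331] [-3.66926228e-04  7.65203702e-01  6.43743969e-01 -7.54066608e-03] [-0.24551405 -0.58509389 -4.46368084] 0.12720935886620996
```

View pics/wrist8.png

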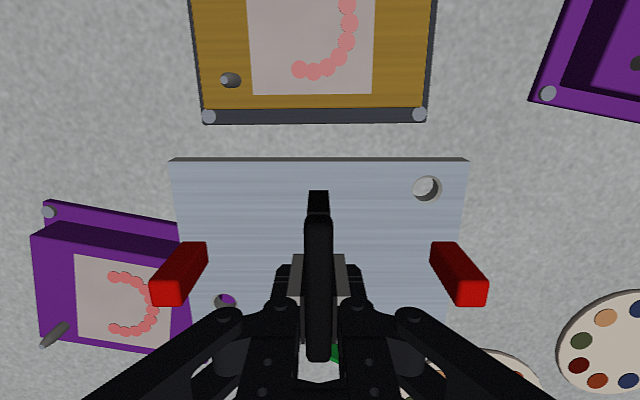

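Run:
```python
from h import *
c=np.load("pics/wrist8.npy",allow_pickle=True).item()
print("cam",ray(c,(0,0))[0])
im=c["img"]
a=cv2.resize(im[50:130,190:290],None,fx=6,fy=6,interpolation=cv2.INTER_CUBIC)
b=cv2.resize(im[150:220,380:480],None,fx=6,fy=6,interpolation=cv2.INTER_CUBIC)
cv2.imwrite("pics/w8c.png",np.vstack([a,b])[:, :])
```

```text
cam [ 0.5127384  -0.2794097   0.29522257]
```

View pics/w8c.png

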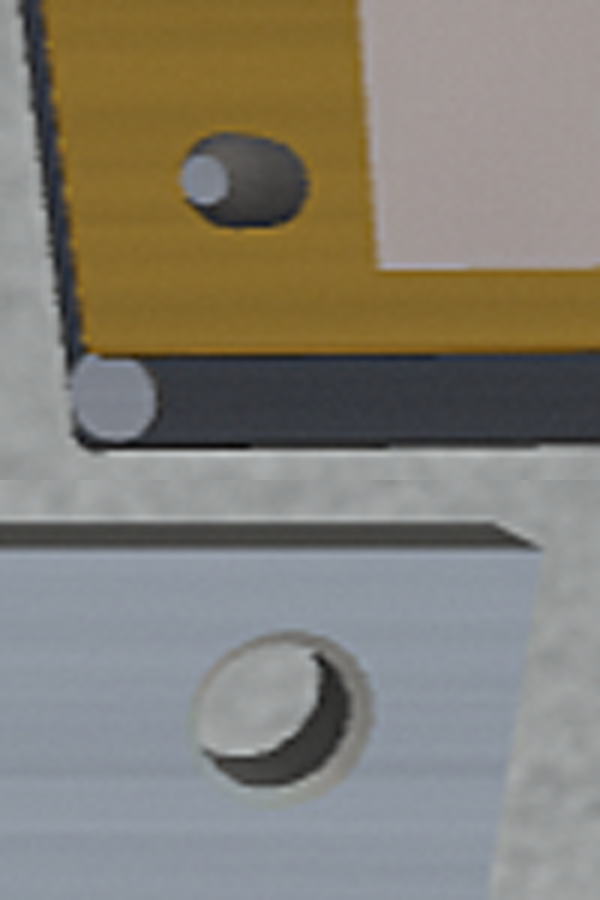

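Run:
```python
from h import *
c=np.load("pics/wrist8.npy",allow_pickle=True).item()
P=lambda p,z:onz(c,p,z)[:2].round(4)
pin=P((223.8,79.6),.072)
l=P((204.2,108.4),.045);r=P((428.5,107.5),.045)
print("pin1",pin,"near edge",l,r,np.linalg.norm(r-l),"yaw",np.arctan2(*(r-l)[::-1]))
zt=.1357
h=P((426.8,189.2),zt);cl=P((169.7,161),zt);cr=P((469.9,160.9),zt)
d=(cr-cl)/np.linalg.norm(cr-cl);n=np.array([-d[1],d[0]])
print("plate edge",cl,cr,np.linalg.norm(cr-cl),"yaw",np.arctan2(d[1],d[0]))
print("center from edge",(cl+cr)/2-.05*n,"from hole",h-.055*d-.035*n)
lg=np.array([P((165,293),zt+.04),P((473,293),zt+.04)]);print("lugs",lg,lg.mean(0))
df=(r-l)/np.linalg.norm(r-l);nf=np.array([-df[1],df[0]])
print("flask center from edge",(l+r)/2+.055*nf,"from pin",pin+.055*df+.035*nf)
```

```text
pin1 [ 0.452  -0.2669] near edge [ 0.4253 -0.282 ] [ 0.5861 -0.3093] 0.16310098099030546 yaw -0.16817255691885777
plate edge [ 0.4331 -0.3022] [ 0.5778 -0.327 ] 0.14680984299426247 yaw -0.1697399105517113
center from edge [ 0.4970037  -0.36388144] from hole [ 0.49617801 -0.36320608]
lugs [[ 0.4326 -0.3512]
 [ 0.5617 -0.3727]] [ 0.49715 -0.36195]
flask center from edge [ 0.51490595 -0.24142592] from pin [ 0.51208241 -0.24159972]
```

Call:
send_rows(
  series=[
    [[0,0.1,0.8,0,0],[0,0.3,2.5,0,0],[0,0.6,5,0,0],[0,0.9,7.5,0,0],[0,1.2,10,0,-0.0],[0,1.4,11.5,-1,0],[0,1.5,12.15,-2.5,0],[0,1.5,12.15,-4,0]],
  ],
)

```text
clock: 12.02
ee_pos: [0.5116, -0.2355, 0.1259]
tool_rot: [-0.001, 0.764, 0.646, -0.007]
ft_force: [-0.1, -0.3, -4.6]
opening: 0.129
```

```bash
python3 look.py 9 wrist side scene
python3 - <<'E'
import cv2,numpy as np
a=cv2.imread('pics/side9.png')[130:230,290:420];b=cv2.imread('pics/scene9.png')[110:210,230:360]
cv2.imwrite('pics/c9.png',np.hstack([cv2.resize(k,None,fx=3,fy=3,interpolation=cv2.INTER_CUBIC) for k in (a,b)]))
E
```

```text
12.1667 [ 0.51090209 -0.23779415  0.12488461] [-0.00248277  0.76437388  0.64472024 -0.00788841] [ 0.5140105   0.15204329 -4.66305366] 0.12440738527408368
```

View pics/wrist9.png

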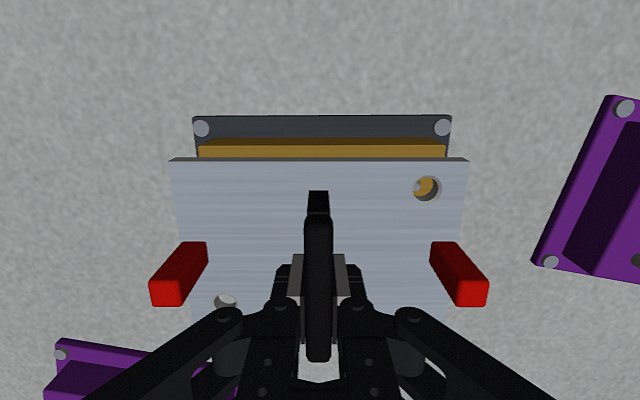

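View pics/c9.png

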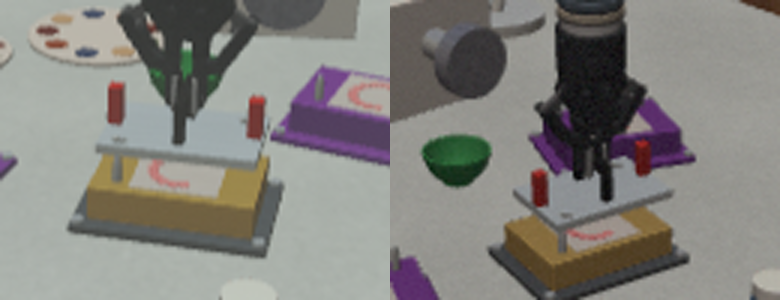

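```bash
cat > hole.py <<'E'
import sys
from h import *
n=sys.argv[1]
c=np.load(f"pics/wrist{n}.npy",allow_pickle=True).item();im=c["img"]
a=cv2.resize(im[165:215,400:455],None,fx=8,fy=8,interpolation=cv2.INTER_CUBIC)
b=cv2.resize(im[280:330,195:250],None,fx=8,fy=8,interpolation=cv2.INTER_CUBIC)
cv2.imwrite(f"pics/h{n}.png",np.vstack([a,b]))
o=[arm.get_obs() for _ in range(1)][0];print(o["ee_pos"])
E
python3 hole.py 9
```

```text
[ 0.51090209 -0.23779415  0.12488461]
```

View pics/h9.png

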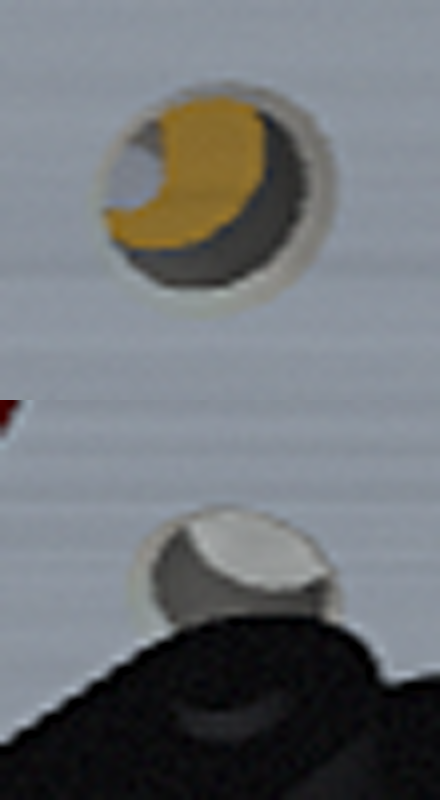

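Run:
```python
from h import *
c=np.load("pics/wrist9.npy",allow_pickle=True).item()
tip=onz(c,(416.9,186.9),.072)[:2];print(tip)
for z in (.092,.095):
    h=onz(c,(426.9,189.6),z)[:2];print(z,h,tip-h)
# flask far edge & plate yaw
P=lambda p,z:onz(c,p,z)[:2]
l,r=P((197.5,157),.045),P((445.5,157),.045)
l2,r2=P((193,116),.01),P((452,115.5),.01)
print("foot yaw",np.arctan2(*(r2-l2)[::-1]),np.linalg.norm(r2-l2))
a,b=P((169.7,161),.095),P((469.9,160.9),.095);print("plate yaw",np.arctan2(*(b-a)[::-1]))
```

```text
[ 0.57226245 -0.2152709 ]
0.092 [ 0.57236141 -0.21056526] [-9.89654133e-05 -4.70563951e-03]
0.095 [ 0.57153821 -0.20947324] [ 0.00072424 -0.00579766]
foot yaw -0.1635848455201417 0.18662470582175597
plate yaw -0.16359664646000577
```

Call:
send_rows(
  series=[
    [[0,0,-0.2,0,0],[0,0.05,-0.45,-0.3,0],[0,0.05,-0.45,-0.5,0],[0,0.05,-0.45,-0.5,0],[0,0.05,-0.45,-0.5,0]],
  ],
)

```text
clock: 12.58
ee_pos: [0.5114, -0.2427, 0.1201]
tool_rot: [-0.002, 0.765, 0.644, -0.008]
ft_force: [0.7, 0.4, -5.7]
opening: 0.126
```

```bash
python3 look.py 10 wrist; python3 hole.py 10
```

```text
12.6333 [ 0.51139017 -0.2425961   0.12007631] [-0.00235709  0.76455217  0.64451002 -0.0078272 ] [ 0.05484176  0.25885044 -4.12013079] 0.12471955952382452
[ 0.51139017 -0.2425961   0.12007631]
```

View pics/h10.png

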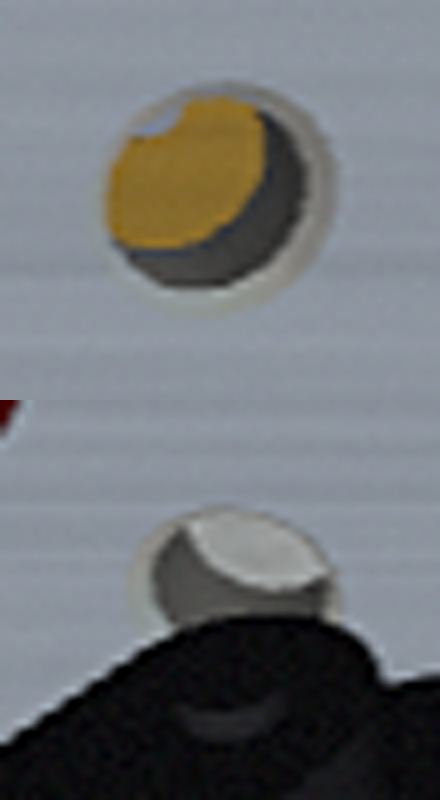

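```bash
python3 - <<'E'
from h import *
c=np.load("pics/wrist10.npy",allow_pickle=True).item()
tip=onz(c,(400+157.5/8-.5,165+107/8-.5),.072)[:2];print(tip)
for z in (.088,.0903):
    h=onz(c,(426.9,189.6),z)[:2];print(z,h,tip-h)
E
python3 - <<'E'
import cv2,numpy as np
from workcell import arm
a=arm.capture("side")["img"][130:230,290:420];b=arm.capture("scene")["img"][110:210,230:360]
cv2.imwrite('pics/c10.png',np.hstack([cv2.resize(k,None,fx=3,fy=3,interpolation=cv2.INTER_CUBIC) for k in (a,b)]))
E
```

```text
[ 0.57212986 -0.21547515]
0.088 [ 0.5715828  -0.21718126] [0.00054706 0.00170611]
0.0903 [ 0.57095973 -0.2163445 ] [0.00117013 0.00086934]
```

View pics/c10.png

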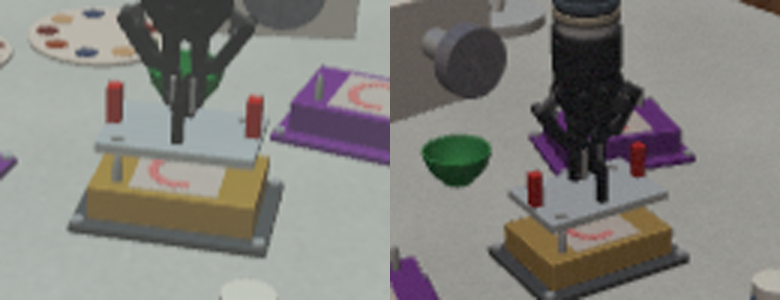

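Call:
send_rows(
  series=[
    [[0,0.08,0.12,-0.2,0],[0,0.08,0.12,-0.4,0],[0,0.08,0.12,-0.6,0],[0,0.08,0.12,-0.6,0],[0,0.08,0.12,-0.6,0]],
  ],
)

```text
clock: 13.15
ee_pos: [0.512, -0.2412, 0.1137]
tool_rot: [-0.003, 0.765, 0.645, -0.008]
ft_force: [0.4, 0.6, -4.1]
opening: 0.126
```

```bash
python3 look.py 11 wrist; python3 hole.py 11
```

```text
13.2 [ 0.51211233 -0.24125416  0.11384545] [-0.00255673  0.76448586  0.64458721 -0.0078846 ] [-0.84381247  0.30231389 -4.42188824] 0.12463098588105469
[ 0.51211233 -0.24125416  0.11384545]
```

View pics/h11.png

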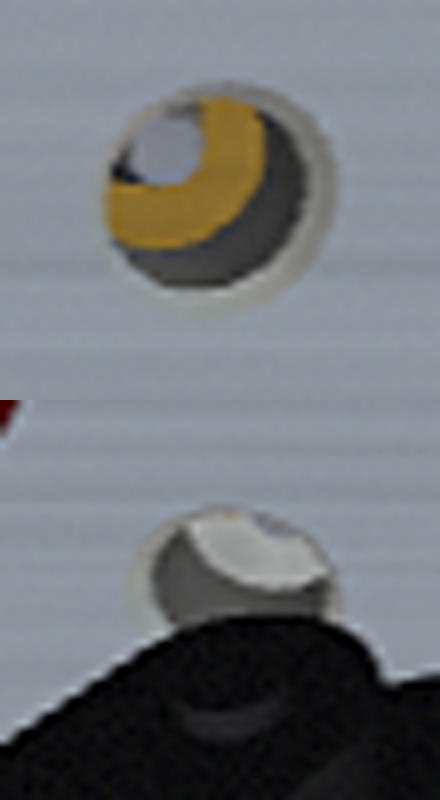

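Call:
send_rows(
  series=[
    [[0,0.06,-0.02,0,0],[0,0.06,-0.02,-0.3,0],[0,0.06,-0.02,-0.6,0],[0,0.06,-0.02,-0.9,0],[0,0.06,-0.02,-1.2,0],[0,0.06,-0.02,-1.2,0]],
  ],
)

```text
clock: 13.7
ee_pos: [0.5123, -0.2412, 0.101]
tool_rot: [-0.003, 0.764, 0.645, -0.008]
ft_force: [0.8, -0.4, -4.3]
opening: 0.123
```

```bash
python3 look.py 12 wrist; python3 hole.py 12
```

```text
13.75 [ 0.51239203 -0.24125104  0.10128501] [-0.0031503   0.7644951   0.64457172 -0.00803828] [ 0.57237054 -0.81910432 -3.61980201] 0.12181848966323945
[ 0.51239203 -0.24125104  0.10128501]
```

View pics/h12.png

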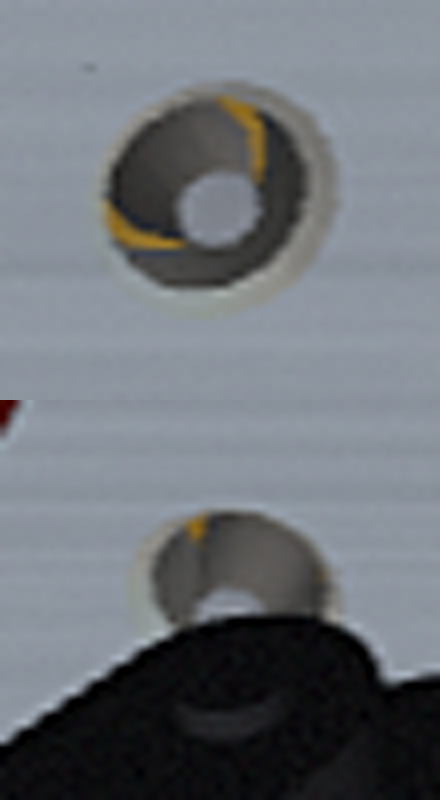

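Call:
send_rows(
  series=[
    [[0,0,0,-0.3,0],[0,0,0,-0.6,0],[0,0,0,-0.9,0],[0,0,0,-1.1,0],[0,0,0,-1.3,0],[0,0,0,-1.3,0]],
  ],
)

```text
clock: 14.25
ee_pos: [0.5122, -0.2411, 0.0878]
tool_rot: [-0.004, 0.764, 0.645, -0.008]
ft_force: [-0.0, 0.8, -4.2]
opening: 0.126
```

```bash
python3 look.py 13 wrist side scene; python3 hole.py 13
python3 - <<'E'
import cv2,numpy as np
a=cv2.imread('pics/side13.png')[130:230,290:420];b=cv2.imread('pics/scene13.png')[110:210,230:360]
cv2.imwrite('pics/c13.png',np.hstack([cv2.resize(k,None,fx=3,fy=3,interpolation=cv2.INTER_CUBIC) for k in (a,b)]))
E
```

```text
14.4 [ 0.51247616 -0.24130671  0.08833917] [-0.00304943  0.76449473  0.64457298 -0.00801195] [ 0.48879135  0.56675583 -3.91721694] 0.13048000170163515
[ 0.51247616 -0.24130671  0.08833917]
```

View pics/c13.png

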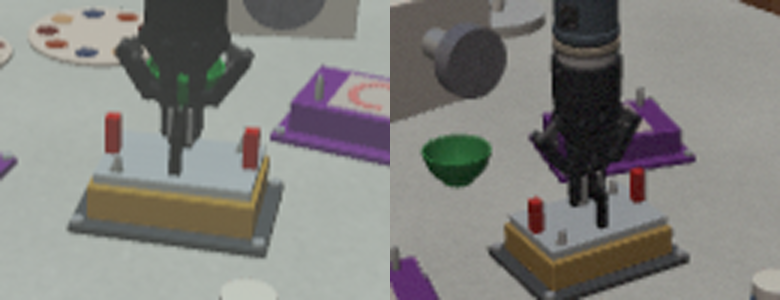

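View pics/h13.png

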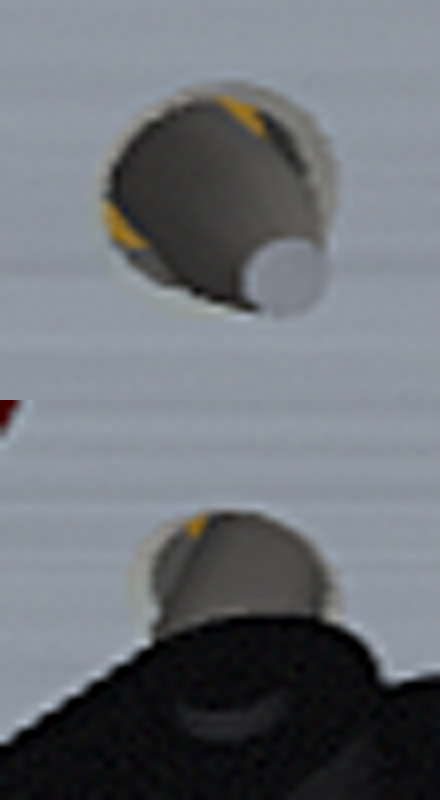

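Call:
send_rows(
  series=[
    [[0,0,0,-0.1,0],[0,0,0,-0.2,0],[0,0,0,-0.25,0],[0,0,0,-0.25,0]],
  ],
)

```text
clock: 14.73
ee_pos: [0.5125, -0.2413, 0.0862]
tool_rot: [-0.003, 0.764, 0.645, -0.008]
ft_force: [-1.4, 0.7, -0.2]
opening: 0.132
```

Call:
send_rows(
  series=[
    [[0,0,0,-0.05,0],[0,0,0,-0.1,0],[0,0,0,-0.1,0]],
  ],
)

```text
clock: 14.98
ee_pos: [0.5123, -0.2412, 0.0858]
tool_rot: [-0.003, 0.764, 0.645, -0.008]
ft_force: [-4.1, 1.1, 4.6]
opening: 0.127
```

Call:
send_rows(
  series=[
    [[0.25,0,0,0,0],[0.4,0,0,0,0],[0.55,0,0,0,0],[0.55,0,0,0,0],[0.55,0,0,0,0],[0.55,0,0,0,0]],
  ],
)

```text
clock: 15.48
ee_pos: [0.5124, -0.2413, 0.0858]
tool_rot: [-0.003, 0.764, 0.645, -0.008]
ft_force: [-0.6, 0.2, 0.8]
opening: 0.55
```

Call:
send_rows(
  series=[
    [[0.55,0,0,0.5,0],[0.55,0,0,2,0],[0.55,0,0,5,0],[0.55,0,0,8,0],[0.55,0,0,12,0],[0.55,0,-2,14,0],[0.55,0,-5,14,0],[0.55,0,-8,14,0]],
  ],
)

```text
clock: 16.15
ee_pos: [0.5135, -0.3221, 0.2289]
tool_rot: [-0.0, 0.764, 0.645, -0.008]
ft_force: [0.4, -0.2, -0.1]
opening: 0.55
```

```bash
python3 look.py 14 wrist side scene
python3 - <<'E'
import cv2,numpy as np
a=cv2.imread('pics/side14.png')[130:230,290:420];b=cv2.imread('pics/scene14.png')[110:210,230:360]
cv2.imwrite('pics/c14.png',np.hstack([cv2.resize(k,None,fx=3,fy=3,interpolation=cv2.INTER_CUBIC) for k in (a,b)]))
E
```

```text
16.3 [ 0.51237119 -0.32347046  0.22630707] [-0.001965    0.76536203  0.64354747 -0.00798464] [-0.82792423  1.03388159 -0.03857991] 0.5518126516277021
```

View pics/c14.png

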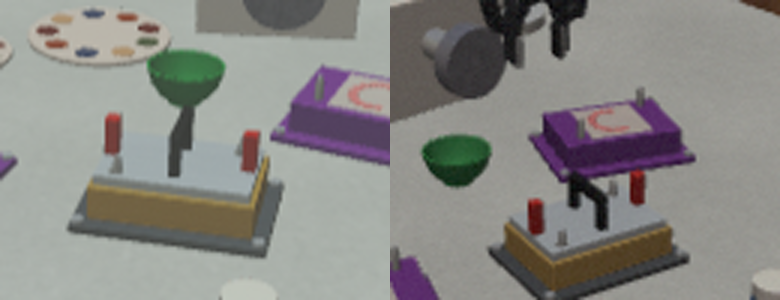

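View pics/wrist14.png

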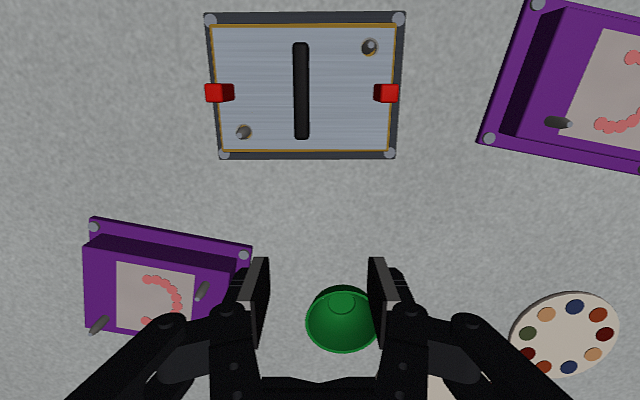

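Run:
```python
from h import *
L={n:np.load(f"pics/{n}14.npy",allow_pickle=True).item() for n in("side","scene","wrist")}
def plot(n,r):
    a,b,c,d=r;return cv2.resize(L[n]["img"][b:d,a:c],(390,390*(d-b)//(c-a)),interpolation=cv2.INTER_CUBIC)
cv2.imwrite("pics/z14.png",np.hstack([plot("side",(310,160,390,220)),plot("scene",(260,160,340,220))]))
P=lambda p,z:onz(L["wrist"],p,z)[:2]
cor=np.array([P(p,.055) for p in [(211,26),(395.5,26.5),(387,150),(219,150)]])
print(cor,cor.mean(0),np.linalg.norm(cor[1]-cor[0]),np.linalg.norm(cor[3]-cor[0]))
print(arm.get_obs()["ft_force"],arm.get_obs()["clock"])
```

```text
[[ 0.4466961  -0.17874773]
 [ 0.59546743 -0.20437637]
 [ 0.57884993 -0.30434398]
 [ 0.42596924 -0.27892623]] [ 0.51174567 -0.24159858] 0.15096269479188212 0.10230021743110602
[-0.82792423  1.03388159 -0.03857991] 16.3
```

View pics/z14.png

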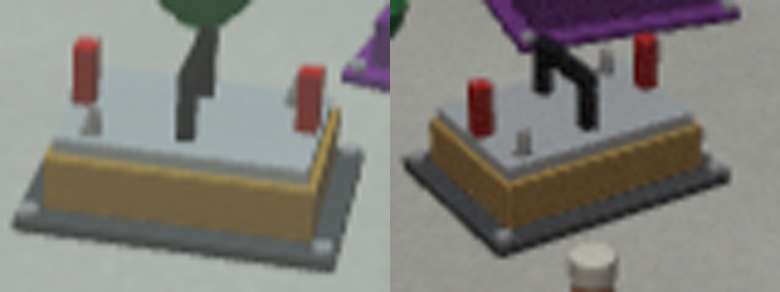

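Both views show the plate flat on the flask with both pins through. Its measured centre is (0.5117, -0.2416), and the flask's is (0.512, -0.2415). The arm is well clear, so I am handing in.

```bash
python3 -c "
from workcell import arm
print(arm.hand_in())"
```

```text
the job is handed in; nothing more can be done
None
```

The cover plate is home on the brass flask with both pins through its holes. I handed the job in at about 16 s; `hand_in` gives no verdict.

**Pad:** I pulled the plate out by its red lug, turning it to match the rack. It was then released, measured about 3 mm from the pad centre and nearly parallel to the rack.

**Flask:** I took the plate by its handle and carried it level. I aligned it by watching the pin tips through the holes in the wrist camera. My first stop over the flask was about 5 mm off in y, and I corrected it before lowering. I stopped lowering at about 9 N of contact and then let go.

**Last checks:**
- Both pins show through the holes, with an even brass margin round the plate and no gap seen in the side or scene views.
- The plate's centre is within about 1 mm of the flask's by camera.
- In the last pictures the arm was well above and clear of everything.
- I kept the arm clear of the bottle, bowl and jar. I did not re-measure where they stand.

**Disagreements:** Camera lengths came out about 2% off at some heights. I did not measure the plate's height or tilt on the flask separately, only judged them from the views and the contact.

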